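Cover the long angle rail with its guard

ROBOT

A 7-joint arm with a two-finger parallel gripper is mounted at the origin on the work surface. World frame = base frame: x ahead of the robot, y to its left, z up, the work surface at z = 0. Lengths are in m, angles in rad, forces in N, time in s.
With the tool pointing down it reaches from about 0.35 to 0.9 m from the base axis. Payload 8.1 kg.
Tool frame: the origin (TCP) lies at the very end of the fingers, on their centre line; the grasp point (between the pads) lies 19 mm behind it (arm.tcp_to_grasp is the distance from the TCP to the grasp point, in m); z points along the fingers, y is the line along which they close (so a half turn about z gives the same grasp; the last joint's range is limited). The gripper opens to 92 mm and grips with 3 to 60 N. Pads are 19 mm wide; open, the fingers measure 130 mm over their backs; the gripper's body (75 mm by 190 mm) begins 47 mm behind the grasp point.
Start: joints at [-1.431, 0.434, 0.025, 1.573, -0.012, 1.134, -0.075], TCP at [0.15, 0.607, 0.227] pointing down, gripper open.
Joint ranges: [-2.62, 2.62], [-0.44, 2.09], [-1.27, 1.32], [0.08, 2.57], [-1.32, 4.46], [0.12, 2], [-2.74, 2.74]. Speed limits (rad/s): [2.22, 2.22, 3.01, 3.01, 3.14, 3.14, 3.14].

INTERFACE

Orientations are given as a rotation vector (axis times angle).
In Python, from cell import arm gives the robot as it stands.
- The arm moves only by the tool move_tool, called after ">>>" as name(argument=value, ...) on one line, values as JSON. Schema: {"type":"object","properties":{"deltas":{"type":"array","items":{"type":"number"},"minItems":5,"maxItems":50},"force":{"type":"number"},"only":{"type":"string"},"quiet":{"type":"boolean"},"lines":{"type":"string"}},"required":["deltas"],"additionalProperties":false}. deltas is one flat list of numbers that holds 1 to 10 rows one after another, with no inner brackets; each row has 5 numbers: dx, dy, dz in shares of the most that a row can go, 1 being 50 mm, then a turn about the tool's z in units of 0.1 rad, then the opening from 0.0 (shut) to 1.0 (fully open); each row shifts and turns the commanded pose from where the row before left it, along the tool's axes as they then stand; what a row does not reach is not made up. A row lasts 1/10 s, in which the tool goes at most 0.05 m and 0.15 rad, less where a joint would pass 70% of its speed; a pose out of reach is approached as far as the arm can. The fingers move at their own pace and stop on an object; force is the grip in N (left out, the last holds). Time passes only in rows, so rows that do not move let the fingers close. The tool returns the time, the measured TCP pose, the force, the opening and the grip force at its end. only (a regular expression) keeps the lines of the reply that match it, lines (a string "A,B") keeps lines A to B, and quiet returns only ok. Input that does not fit is refused with a message, and nothing moves.
- arm.observe(): the state, without advancing time (a new reading comes with each control period).
- arm.get_image(name): name is "scene" or "top" or "wrist"; returns a dict with "image" (384x512x3 uint8, blue, green, red), "fx", "fy", "cx", "cy" (pixels), "cam_to_world" (4x4, takes a point from camera to world coordinates); the wrist camera has in their place "mount" (4x4, takes a point from camera to tool coordinates, whose origin is the TCP and whose axes are the flange's). Camera axes: x right, y down, z forward; pixel columns grow to the right and rows downward; lengths in m; the calibration is good to about 2 mm. A picture is of the moment at which its call begins: read the wrist's pose just before it. There is no depth.
- arm.sign_off(): hands the job in; it is judged then, once.
The state is a dict: "clock": time; "joints": joint angles; "dq": joint speeds; "joint_efforts": joint torques, N m; "position": TCP position; "ee_rot": TCP orientation; "force": force on the tool from outside, world axes, zero at the start; "ft_torque": the same for the moment, N m; "width": opening from 0.0 (shut) to 1.0 (fully open); "gripper_force": force on a finger pad.
Only numpy, scipy, OpenCV 4.12 (cv2) and the standard library are available. Lean on these libraries where they do the work, as an engineer would, in place of code of your own. Each camera call takes 0.05 s, during which the arm holds its last target. There are 200 camera calls.

TASK

Two bare steel angle rails are fastened on plates on the soldering bench; for each there lies about a loose aluminium angle guard of the same length, with a black grip block on its ridge. Take the long guard, lower it in the grip onto the long rail so that it nests fully down on it, ridge along ridge with the ends even, and then let go; do not drop it. Leave the short guard where it lies and the short rail bare.

Things in the scene. Friction and masses are not known exactly. Their poses are not given: they have to be found in the camera images.
- long_guard: Long guard, 140 mm, loose, 0.1 to 0.2 kg: 90 deg aluminium section, ridge up: two legs 40 x 4 mm sloping 45 deg; 57 mm wide, outer ridge 31.1 mm above its toes. Black grip block on mid-ridge: 40 mm along x, 16 mm across y, top 28 mm above ridge. Origin: under mid-ridge at toe height; x along ridge (ends alike), z up. Nested: its origin 17.7 mm above the rail origin.
- long_rail: Rail to cover: fixed steel plate 170 x 100 x 12 mm on the table with a bare steel angle rail 140 mm long fastened tent-wise along its middle: same section as the guards (legs 40 x 4 mm, 57 mm wide), no grip block; ridge 43.1 mm above the table. Origin: centre of plate's underside; x along ridge, y across, z up.
- short_guard: Short guard, 80 mm, loose, leave alone: 90 deg aluminium section, ridge up: two legs 40 x 4 mm sloping 45 deg; 57 mm wide, outer ridge 31.1 mm above its toes. Black grip block on mid-ridge: 40 mm along x, 16 mm across y, top 28 mm above ridge. Origin: under mid-ridge at toe height; x along ridge (ends alike), z up. 
- short_rail: Short rail, leave bare: fixed steel plate 110 x 100 x 12 mm on the table with a bare steel angle rail 80 mm long fastened tent-wise along its middle: same section as the guards (legs 40 x 4 mm, 57 mm wide), no grip block; ridge 43.1 mm above the table. Origin: centre of plate's underside; x along ridge, y across, z up.

How it is judged:
On the way:
1. the long guard, still held by the fingers, is over the long rail and lowered to within about 10 mm of fully nested (horizontal distance between long_guard and long_rail below 0.025 m and z of long_guard in the frame of long_rail below 0.028 m and contact force between the fingers and long_guard above 0.5 N), for 0.05 s.
At the end, for the whole second after the job is handed in: The long guard lies at rest, let go, nested on the long rail: ends even to 15 mm, ridges within 10 mm sideways and 10 degrees, fully down (origin within 4 to 5 mm of the nested height), upright to 10 degrees; the short guard is within 30 mm of where it lay (x of long_guard in the frame of long_rail between -0.015 and 0.015 m and y of long_guard in the frame of long_rail between -0.01 and 0.01 m and z of long_guard in the frame of long_rail between 0.0127 and 0.0217 m and angle between the x axis of long_guard and the x axis of long_rail, either way round below 0.175 rad and angle between long_guard's own z axis and vertical below 0.175 rad and linear speed of long_guard below 0.02 m/s and distance of short_guard from where it was at the start of the episode below 0.03 m); the robot touches nothing.
It fails at once if the short guard is moved more than 30 mm (distance of short_guard from where it was at the start of the episode above 0.03 m).
It fails at once if the short rail is loaded with a guard (contact force between any of long_guard, short_guard and short_rail above 0.3 N).
It also fails if it takes over 34 s, if anything falls off the work surface, if the arm or the gripper's body presses on something with over 40 N, if the wrist force passes 120 N, or if a joint passes its speed limit or range.

## Working session

There is one attempt and no reset: what is moved stays moved. The work goes in short steps, Python scripts to look and compute and a tool call to move; the robot and the scene stay as the last step left them, time stands still between calls to the robot, and variables do not carry over. Pictures are saved under pics/ and viewed, at most 10 in all, crops included, and the job is handed in when it is done.

```bash
ls; mkdir -p pics; python3 - <<'E'
from cell import arm
import cv2, numpy as np
s=arm.observe(); print({k:np.round(v,3) for k,v in s.items()})
for n in ("top","scene"):
    d=arm.get_image(n); cv2.imwrite(f"pics/{n}0.png",d["image"]); print(n,d["fx"],d["cx"],d["cy"],np.round(d["cam_to_world"],3).tolist())
E
```

```text
cell.py
pics
{'clock': np.float64(0.0), 'joints': array([-1.431,  0.435,  0.025,  1.574, -0.012,  1.134, -0.075]), 'dq': array([ 0.001,  0.001, -0.001, -0.003, -0.001, -0.   , -0.002]), 'joint_efforts': array([-0.0000e+00, -6.6786e+01,  9.8500e-01, -3.1445e+01, -6.1000e-02,
        4.3000e-02,  0.0000e+00]), 'position': array([0.15 , 0.606, 0.226]), 'ee_rot': array([-3.810e-01, -3.118e+00,  2.000e-03]), 'force': array([ 0.333,  0.313, -0.603]), 'ft_torque': array([-0.012, -0.006,  0.017]), 'gripper_force': np.float64(0.0), 'width': np.float64(1.002)}
top 364.09183924374105 248.87241040575148 188.88835143743646 [[0.013, -0.981, 0.194, 0.303], [-1.0, -0.016, -0.014, -0.004], [0.016, -0.194, -0.981, 0.923], [0.0, 0.0, 0.0, 1.0]]
scene 389.5075312323342 256.59349449985206 187.96085932235567 [[0.121, 0.667, -0.735, 1.249], [0.993, -0.079, 0.093, -0.091], [0.004, -0.741, -0.672, 0.725], [0.0, 0.0, 0.0, 1.0]]
```

View pics/top0.png

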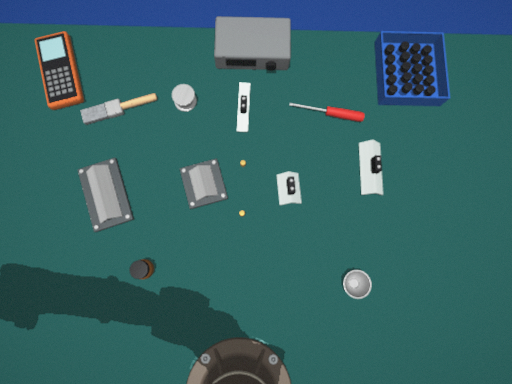

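View pics/scene0.png

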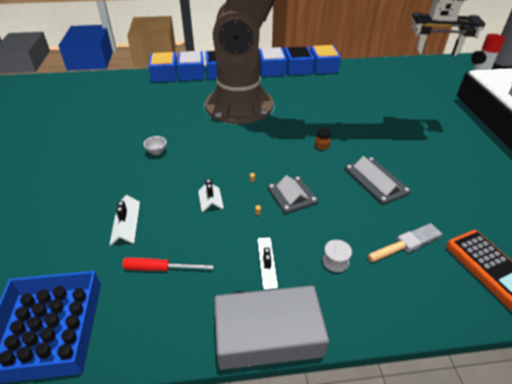

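The top view shows the long rail near (105,195), the short rail at (204,184), the long guard at (371,167) and the short guard at (289,188). There is also a flat decoy at (244,107). I'll enlarge the two long pieces.

```bash
python3 - <<'E'
import cv2, numpy as np
t=cv2.imread("pics/top0.png")
f=lambda x,y:cv2.resize(t[y:y+90,x:x+64],None,fx=6,fy=6,interpolation=cv2.INTER_CUBIC)
cv2.imwrite("pics/crop1.png",np.hstack([f(73,150),f(340,125)]))
E
```

```text
(no output)
```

View pics/crop1.png

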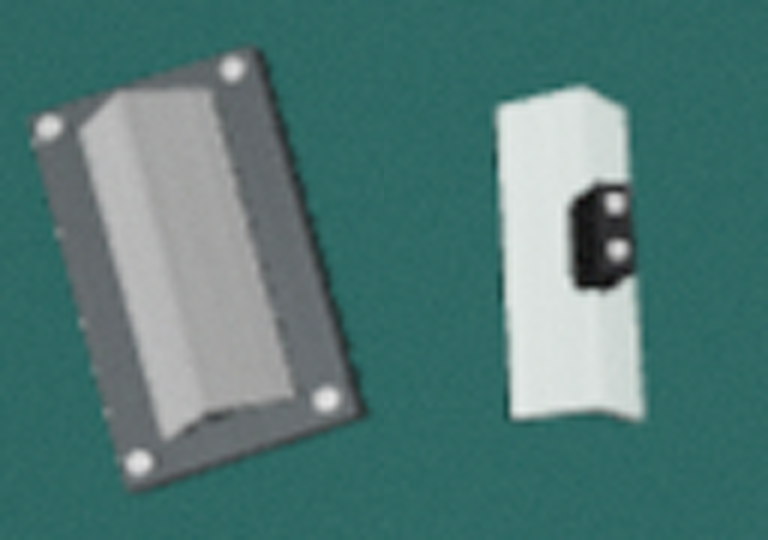

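The crop shows, in crop pixels: rail screws at (48,127), (232,69), (326,399) and (139,462), and the rail ridge from (127,90) to (207,413). The guard ridge runs from (583,87) to (598,411), with toes at (497,107), (512,418), (626,108) and (643,417).

```bash
cat > h.py <<'E'
import numpy as np
from cell import arm
def cast(d,px,z,T=None):
    T=np.array(d["cam_to_world"]) if T is None else T
    px=np.atleast_2d(px).astype(float)
    r=np.c_[(px[:,0]-d["cx"])/d["fx"],(px[:,1]-d["cy"])/d["fy"],np.ones(len(px))]@T[:3,:3].T
    o=T[:3,3]; return o+r*((z-o[2])/r[:,2])[:,None]
E
python3 - <<'E'
from h import *
d=arm.get_image("top")
def c(p,z,ox,oy,n):
    q=cast(d,(np.array(p)+.5)/6-.5+[ox,oy],z)[:,:2]
    print(n,q.mean(0).round(4),q.round(4).tolist())
    return q
ang=lambda v:np.degrees(np.arctan2(v[1],v[0])).round(1)
s=c([(48,127),(232,69),(326,399),(139,462)],.014,73,150,"screws"); print(ang(s[0]+s[1]-s[2]-s[3]))
r=c([(127,90),(207,413)],.0431,73,150,"rail"); print(ang(r[0]-r[1]),np.linalg.norm(r[0]-r[1]))
a=-340
g=c([(583,87),(598,411)],.0311,276,125,"guard"); print(ang(g[0]-g[1]),np.linalg.norm(g[0]-g[1]))
t=c([(497,107),(512,418),(626,108),(643,417)],0,276,125,"toes"); print(ang(t[0]+t[2]-t[1]-t[3]))
from scipy.spatial.transform import Rotation as R
o=arm.observe(); print(R.from_rotvec(o["ee_rot"]).as_matrix().round(3),o["position"],o["clock"])
w=arm.get_image("wrist"); print(np.round(w["mount"],3))
E
```

```text
screws [0.4659 0.3498] [[0.5231, 0.4133], [0.55, 0.3378], [0.4089, 0.2868], [0.3817, 0.3615]]
20.0
rail [0.4657 0.3469] [[0.5323, 0.3692], [0.3991, 0.3246]]
18.5 0.14045379249006668
guard [ 0.5447 -0.3335] [[0.6156, -0.3342], [0.4738, -0.3329]]
-0.5 0.14179029848325603
toes [ 0.5468 -0.3355] [[0.6165, -0.3068], [0.4761, -0.3069], [0.6171, -0.3644], [0.4775, -0.3638]]
-0.1
[[-0.971  0.24  -0.   ]
 [ 0.24   0.971 -0.001]
 [-0.    -0.001 -1.   ]] [0.15018176 0.60631439 0.22616358] 0.15
[[ 0.    -0.966 -0.257  0.067]
 [ 1.     0.    -0.    -0.   ]
 [ 0.    -0.257  0.966 -0.158]
 [ 0.     0.     0.     1.   ]]
```
Note crop left of second: hstack offset 384 px /6 = 64, so 340-64=276 ✓.

The rows are not in the units I measure in: shifts go in shares of 50 mm and turns go in units of 0.1 rad. I convert before sending: -0.04 m is -0.8, -0.03 m is -0.6, -0.15 rad is -1.5.

>>> move_tool(deltas=[0, 0, 0, -1.5, 1, 0, 0, 0, -0.9, 1, -0.8, -0.6, 0, 0, 1, -0.8, -0.6, 0, 0, 1, -0.8, -0.6, 0, 0, 1, -0.8, -0.6, 0, 0, 1, -0.8, -0.6, 0, 0, 1, -0.8, -0.6, 0, 0, 1, -0.8, -0.6, 0, 0, 1, -0.8, -0.6, 0, 0, 1], force=30)

```text
clock: 1.2
position: [0.4709, 0.3643, 0.2268]
ee_rot: [0.004, 3.142, 0.0]
force: [-0.1, 0.8, -0.1]
width: 0.998
gripper_force: 0.0
```

>>> move_tool(deltas=[0, -1, 0, 0, 1, 0, -1, 0, 0, 1, 0, -1, 0, 0, 1, 0, -1, 0, 0, 1, 0, -1, 0, 0, 1, 0, -1, 0, 0, 1, 0, -1, 0, 0, 1, 0, -1, 0, 0, 1, 0, -1, 0, 0, 1, 0, -1, 0, 0, 1])

```text
clock: 2.2
position: [0.4677, -0.1362, 0.2269]
ee_rot: [0.004, 3.141, 0.0]
force: [2.4, 0.3, -0.4]
width: 1.002
gripper_force: 0.0
```

```bash
python3 - <<'E'
from h import *
from scipy.spatial.transform import Rotation as R
o=arm.observe(); print(R.from_rotvec(o["ee_rot"]).as_matrix().round(3),o["position"],o["joints"].round(2),o["clock"])
E
```

```text
[[-1.     0.003  0.001]
 [ 0.003  1.     0.   ]
 [-0.001  0.    -1.   ]] [ 0.46773097 -0.13616617  0.22692679] [-0.11  0.21  0.35  1.92 -0.08  1.03  1.84] 2.2
```

>>> move_tool(deltas=[-0.32, -0.8, 0, 0, 1, -0.32, -0.8, 0, 0, 1, -0.32, -0.8, 0, 0, 1, -0.32, -0.8, 0, 0, 1, -0.28, -0.76, 0, 0, 1, 0, 0, 0, 0, 1])

```text
clock: 2.8
position: [0.5452, -0.3385, 0.226]
ee_rot: [-0.013, -3.141, 0.006]
force: [-0.8, -0.4, -0.1]
width: 1.003
gripper_force: 0.0
```

```bash
python3 - <<'E'
from h import *
import cv2
o=arm.observe(); print(o["position"],o["ee_rot"],o["joints"].round(2))
w=arm.get_image("wrist"); cv2.imwrite("pics/w1.png",w["image"])
E
```

```text
[ 0.54515425 -0.33851384  0.22602384] [-0.01321036 -3.14062921  0.00570291] [ 0.2   0.48  0.41  1.55 -0.2   1.15  2.21]
```

View pics/w1.png

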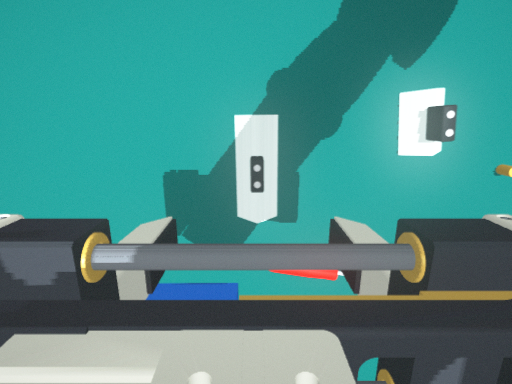

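The wrist view shows the guard below the fingers. The block spans (250–264, 156–192), with its pins at (257,168) and (257,185).

```bash
python3 - <<'E'
from h import *
from scipy.spatial.transform import Rotation as R
o=arm.observe(); w=arm.get_image("wrist")
T=np.eye(4); T[:3,:3]=R.from_rotvec(o["ee_rot"]).as_matrix(); T[:3,3]=o["position"]
T=T@np.array(w["mount"])
print(cast(w,[(257,168.5),(257,185),(257,174)],.0591,T).round(4))
print(cast(w,[(236,115),(277,115),(237,216),(277,217)],0,T).round(4), cast(w,[(258.5,222)],.0311,T))
print(o["position"],o["force"].round(1))
E
```

```text
[[ 0.5379 -0.3316  0.0591]
 [ 0.5578 -0.3316  0.0591]
 [ 0.5445 -0.3316  0.0591]]
[[ 0.4773 -0.3583  0.    ]
 [ 0.4776 -0.3044  0.    ]
 [ 0.6181 -0.3599  0.    ]
 [ 0.62   -0.3021  0.    ]] [[ 0.61541648 -0.32939867  0.0311    ]]
[ 0.54503566 -0.33545398  0.22591688] [-0.5  0.7  1.3]
```

Scaled: 0.045 m is 0.9, 0.03 m is 0.6.

>>> move_tool(deltas=[-0.03, 0.04, 0.9, 0, 1, 0, 0, 0.9, 0, 1, 0, 0, 0.9, 0, 1, 0, 0, 0.6, 0, 1, 0, 0, 0.4, 0, 1, 0, 0, 0.2, 0, 1, 0, 0, 0, 0, 1])

```text
clock: 3.6
position: [0.5466, -0.3289, 0.0309]
ee_rot: [-0.003, -3.14, -0.002]
force: [0.1, 0.4, 0.2]
width: 0.997
gripper_force: 0.0
```

>>> move_tool(deltas=[0, 0, 0, 0, 0, 0, 0, 0, 0, 0, 0, 0, 0, 0, 0, 0, 0, 0, 0, 0, 0, 0, 0, 0, 0, 0, 0, 0, 0, 0, 0, 0, 0, 0, 0, 0, 0, 0, 0, 0], force=30)

```text
clock: 4.4
position: [0.5471, -0.3305, 0.0317]
ee_rot: [-0.004, -3.142, -0.0]
force: [-0.1, 0.4, -0.5]
width: 0.357
gripper_force: 0.0
```

>>> move_tool(deltas=[0, 0, 0, 0, 0, 0, 0, 0, 0, 0, 0, 0, 0, 0, 0, 0, 0, 0, 0, 0, 0, 0, 0, 0, 0], force=30)

```text
clock: 4.9
position: [0.5471, -0.3306, 0.0317]
ee_rot: [-0.005, -3.142, 0.0]
force: [-0.0, -0.7, -0.3]
width: 0.174
gripper_force: 30.0
```

Scaled: -0.045 m is -0.9, -0.04 m is -0.8.

>>> move_tool(deltas=[0, 0, -0.4, 0, 0, 0, 0, -0.8, 0, 0, 0, 0, -0.9, 0, 0, 0, 0, -0.9, 0, 0, 0, 0, -0.4, 0, 0, 0, 0, 0, 0, 0])

```text
clock: 5.5
position: [0.5486, -0.3313, 0.2052]
ee_rot: [0.004, 3.136, -0.004]
force: [0.6, -0.3, -1.1]
width: 0.169
gripper_force: 30.0
```

>>> move_tool(deltas=[0, 0.9, 0, 0, 0, 0, 0.9, 0, 0, 0, 0, 0.9, 0, 0, 0, 0, 0.9, 0, 0, 0, 0, 0.9, 0, 0, 0, 0, 0.9, 0, 0, 0, 0, 0.9, 0, 0, 0, 0, 0.9, 0, 0, 0])

```text
clock: 6.3
position: [0.5468, 0.0315, 0.2001]
ee_rot: [-0.004, -3.139, 0.0]
force: [1.4, -0.5, -1.5]
width: 0.174
gripper_force: 30.0
```

>>> move_tool(deltas=[0.23, 0.9, 0, 0, 0, 0.23, 0.9, 0, 0, 0, 0.23, 0.9, 0, 0, 0, 0.23, 0.9, 0, 0, 0, 0.23, 0.9, 0, 0, 0, 0.23, 0.9, 0, 0, 0, 0.23, 0.9, 0, 0, 0, 0, 0, 0, -1.2, 0, 0, 0, 0, -1.2, 0, 0, 0, 0, -1, 0])

```text
clock: 7.3
position: [0.4672, 0.3447, 0.1996]
ee_rot: [0.536, -3.092, 0.003]
force: [0.6, -1.8, -1.5]
width: 0.177
gripper_force: 30.0
```

>>> move_tool(deltas=[0, 0, 0, 0, 0, 0, 0, 0, 0, 0])

```text
clock: 7.5
position: [0.4679, 0.3443, 0.2005]
ee_rot: [0.522, -3.096, 0.001]
force: [0.4, -0.2, -1.2]
width: 0.169
gripper_force: 30.0
```

```bash
python3 - <<'E'
from h import *
import cv2
o=arm.observe(); print(o["position"],o["ee_rot"])
ims=[]
for n in("top","scene","wrist"):
    w=arm.get_image(n)["image"]; cv2.imwrite(f"pics/{n}2.png",w); ims.append(w)
f=lambda i,x,y:cv2.resize(i[y:y+140,x:x+130],None,fx=3,fy=4,interpolation=cv2.INTER_CUBIC)
cv2.imwrite("pics/c2.png",np.hstack([f(ims[0],30,110),f(ims[1],320,80)]))
E
```

```text
[0.46793722 0.34430825 0.20052927] [ 5.21907448e-01 -3.09604558e+00  1.22921269e-03]
```

View pics/wrist2.png

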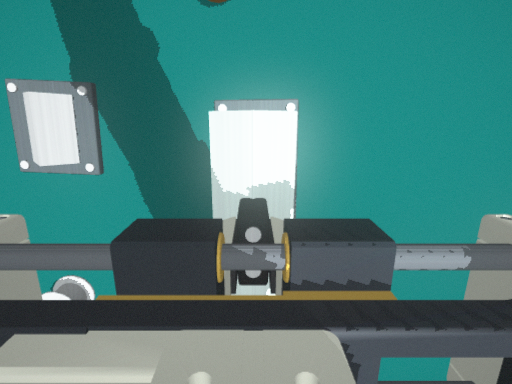

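View pics/c2.png

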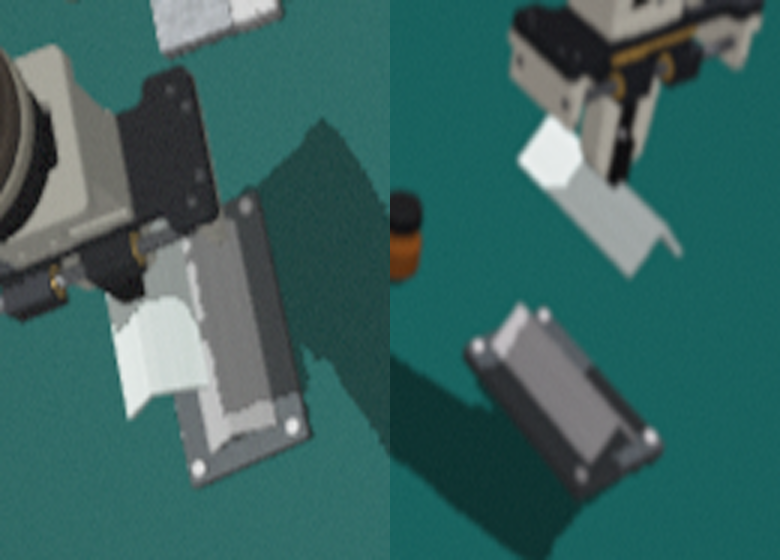

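The guard hangs level over the rail. The wrist view shows the near-end rail screws at (222,109) and (291,107), and the guard's near toes at (209,112) and (297,111).

```bash
python3 - <<'E'
from h import *
from scipy.spatial.transform import Rotation as R
o=arm.observe(); w=arm.get_image("wrist")
T=np.eye(4); T[:3,:3]=R.from_rotvec(o["ee_rot"]).as_matrix(); T[:3,3]=o["position"]
M=T@np.array(w["mount"])
for n,p,z in(("screws",[(222,109),(291,107)],.014),("toes",[(209,112),(297,111)],o["position"][2]-.0317)):
    q=cast(w,p,z,M); q=np.r_[q,[q.mean(0)]]
    print(n,q.round(4).tolist(),((q-T[:3,3])@T[:3,:3]).round(4).tolist())
a=np.radians(19.3);c=np.array([.4658,.3484,0]);print("rail centre in tool",((c-T[:3,3])@T[:3,:3]).round(4), o["position"])
E
```

```text
screws [[0.4103, 0.2844, 0.014], [0.3814, 0.3602, 0.014], [0.3959, 0.3223, 0.014]] [[0.0745, -0.0377, 0.1874], [0.0768, 0.0434, 0.1874], [0.0757, 0.0028, 0.1874]]
toes [[0.4126, 0.2935, 0.1696], [0.3932, 0.3472, 0.1696], [0.4029, 0.3204, 0.1696]] [[0.0695, -0.0298, 0.0317], [0.0701, 0.0272, 0.0317], [0.0698, -0.0013, 0.0317]]
rail centre in tool [0.001  0.0045 0.2013] [0.46835298 0.34457833 0.20131196]
```

>>> move_tool(deltas=[0.02, 0.08, 0.8, 0, 0, 0, 0, 0.8, 0, 0, 0, 0, 0.6, 0, 0, 0, 0, 0.4, 0, 0, 0, 0, 0, 0, 0, 0, 0, 0, 0, 0])

```text
clock: 8.3
position: [0.4664, 0.3483, 0.0721]
ee_rot: [-0.526, 3.097, -0.0]
force: [-0.1, 0.3, -0.5]
width: 0.172
gripper_force: 30.0
```

```bash
python3 - <<'E'
from h import *
import cv2
o=arm.observe(); print(o["position"],o["ee_rot"])
ims=[]
for n in("scene","top"):
    w=arm.get_image(n)["image"]; ims.append(w)
f=lambda i,x,y:cv2.resize(i[y:y+100,x:x+90],None,fx=4.4,fy=4.4,interpolation=cv2.INTER_CUBIC)
cv2.imwrite("pics/c3.png",np.hstack([f(ims[0],330,115),f(ims[1],60,150)]))
E
```

```text
[0.46644923 0.34830077 0.07213568] [-5.26226678e-01  3.09720294e+00 -1.55606082e-04]
```

View pics/c3.png

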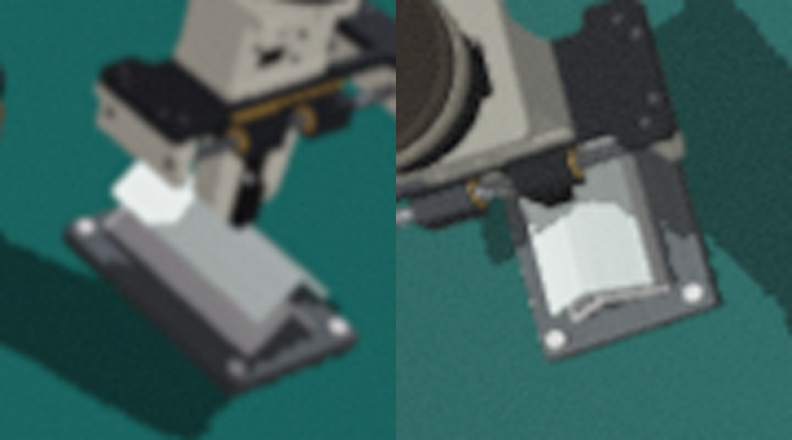

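The guard sits just above the rail and is aligned with it, so I'll lower it gently.

>>> move_tool(deltas=[0, 0, 0.16, 0, 0, 0, 0, 0.12, 0, 0, 0, 0, 0.08, 0, 0, 0, 0, 0.04, 0, 0, 0, 0, 0, 0, 0])

```text
clock: 8.9
position: [0.4661, 0.3482, 0.0514]
ee_rot: [0.527, -3.097, 0.0]
force: [-0.2, 0.4, -1.3]
width: 0.172
gripper_force: 30.0
```

>>> move_tool(deltas=[0, 0, 0.02, 0, 0, 0, 0, 0.02, 0, 0, 0, 0, 0, 0, 0])

```text
clock: 9.2
position: [0.4665, 0.3489, 0.0501]
ee_rot: [-0.528, 3.096, 0.001]
force: [-0.7, 0.6, 0.4]
width: 0.172
gripper_force: 30.0
```

Scaled: 0.001 m is 0.02.

>>> move_tool(deltas=[0, 0, 0.02, 0, 0, 0, 0, 0.02, 0, 0, 0, 0, 0, 0, 0, 0, 0, 0, 0, 0])

```text
clock: 9.6
position: [0.4667, 0.3492, 0.0494]
ee_rot: [-0.529, 3.095, 0.002]
force: [-4.1, -1.4, 15.6]
width: 0.169
gripper_force: 30.1
```

It touched at the predicted height with 15.6 N upward. Now release.

>>> move_tool(deltas=[0, 0, 0, 0, 0.6, 0, 0, 0, 0, 0.6, 0, 0, 0, 0, 0.6, 0, 0, 0, 0, 0.6, 0, 0, 0, 0, 0.6, 0, 0, 0, 0, 0.6])

```text
clock: 10.2
position: [0.4662, 0.3481, 0.0476]
ee_rot: [0.527, -3.097, 0.0]
force: [0.6, -0.3, 0.2]
width: 0.596
gripper_force: 0.0
```

>>> move_tool(deltas=[0, 0, -0.2, 0, 0.6, 0, 0, -0.4, 0, 0.6, 0, 0, -0.8, 0, 0.6, 0, 0, -0.9, 0, 0.6, 0, 0, -0.9, 0, 0.6, -0.9, 0, 0, 0, 0.6, -0.9, 0, 0, 0, 0.6, -0.9, 0, 0, 0, 0.6, 0, 0, 0, 0, 0.6])

```text
clock: 11.1
position: [0.5981, 0.3929, 0.2069]
ee_rot: [-0.523, 3.096, -0.002]
force: [0.8, 0.2, -0.1]
width: 0.601
gripper_force: 0.0
```

```bash
python3 - <<'E'
from h import *
import cv2
ims=[]
for n in("scene","top"):
    w=arm.get_image(n)["image"]; ims.append(w)
f=lambda i,x,y:cv2.resize(i[y:y+100,x:x+90],None,fx=4.4,fy=4.4,interpolation=cv2.INTER_CUBIC)
cv2.imwrite("pics/c4.png",np.hstack([f(ims[0],330,115),f(ims[1],60,150)]))
E
```

```text
(no output)
```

View pics/c4.png

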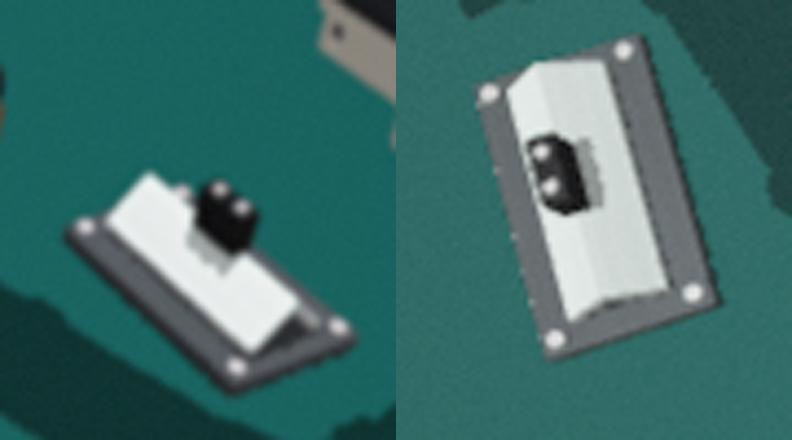

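The guard is fully nested on the long rail with even ends and aligned ridges, and the gripper is clear.

```bash
python3 -c "
from cell import arm
print(arm.sign_off())"
```

```text
the job is handed in; nothing more can be done
None
```

The long guard was lowered in the grip onto the long rail and let go; the last pictures show it fully nested with the ends even. The short guard and short rail were not touched, and the job was handed in at about 11 s (no verdict was returned).

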